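# Roll the mill roll up its cradle and lock it

### The job

With a fingertip behind it, push the steel roll slowly up the sloping cradle until it drops into the shallow seat against the stop at the top, without letting it run away or roll back off the foot. Then push the keeper bar fully home across the channel so that the roll is locked in. Only push: do not lift or carry the roll, and leave everything else on the bench where it is.

Things in the scene. Friction and masses are not known exactly. Their poses are not given: they have to be found in the camera images.
- ramp: Fixed cradle: aluminium channel, 100 mm over all; sloping rails 84 mm apart inside, tops 22 mm (foot) to 48 mm (stop) above the bench. Origin: on the bench, mid channel. Own x uphill along the channel, y to the keeper's side, z up. Level lead-in x -150 to -70 mm, deck 10 mm high, open at the foot: a roll let go on the slope runs off there. Slope of 6 degrees x -70 to +70, deck 10 to 24.7 mm high; then seat and stop.
- seat (a point): Middle of the seat's deck, cradle x = +86 mm. The seat is level, from x = +70 to +102 mm, deck 21.7 mm above the bench, 3 mm below the top of the slope. At its uphill end stands the stop, a dark steel plate 20 mm thick across the channel, face at x = +102 mm, top 72 mm above the bench.
- roll: Plain polished, lightly oiled steel roll: a cylinder 40 mm in diameter, 80 mm long, about 0.5 kg, lying across the lead-in, free to roll. Origin: its centre; own y is its axis (along the cradle's y); x and z turn with it. Push with the finger reaching below its mid-height: a higher tip rides up on it. Seated, its centre is at cradle x = +82 mm (1.5 mm of play downhill), 41.7 mm above the bench.
- keeper (a joint): How far the steel keeper bar has been pushed in, in m: 0 is drawn out (clear of the channel), 0.040 is fully home, its 10 mm square bar then lying across the channel behind the seated roll. Slides towards the cradle's -y; needs about 2 N and stays where it is left.
- keeper_push (a point): Centre of the outer face of the keeper's upright push plate, at cradle x = +50 mm, 60 mm above the bench, 104 mm to the cradle's +y when drawn out, 64 mm when home. The plate is 30 mm wide (along cradle x), 8 mm thick, from 33 to 73 mm above the bench; push on this outer face towards the cradle's -y.
- jar: Bystander: glass jar, 60 mm in diameter, 75 mm high, beyond the cradle. Origin: centre of its underside.
- spare: Bystander: shorter, thinner roll standing on end, 34 mm in diameter, 55 mm high, beyond the cradle. Origin: centre of its underside.
- block: Bystander: steel bench block 70 x 70 x 25 mm on the robot's side of the cradle. Origin: centre of its underside.
- driver: Bystander: screwdriver 160 mm long, lying on the robot's side of the cradle near its foot; own x along it. Origin: middle of its underside.
- bottle: Bystander: dark plastic bottle, 60 mm in diameter, 150 mm high, behind the stop. Origin: centre of its underside.
- hammer: Bystander: hammer 220 mm long, lying at the left; own x along it. Origin: middle of its underside.
- pot: Bystander: steel pot of hand tools, 72 mm in diameter, tools up to 140 mm high, at the right. Origin: centre of its underside.
Things that resemble listed ones, but are neither listed nor needed, are in the scene too. Leave any pink look-alike of the roll alone.

How it is judged:
On the way, in this order (a step that is already met when the one before it is completed fails the run):
1. the roll is on the lower half of the slope, pushed by the fingers (x of roll in the frame of ramp between -0.05 and 0.01 m and contact force between the fingers and roll above 0.05 N), for 0.05 s.
2. the roll is on the upper part of the slope, still pushed by the fingers (x of roll in the frame of ramp between 0.02 and 0.068 m and contact force between the fingers and roll above 0.05 N), for 0.05 s.
3. the roll lies in the seat against the stop (x of roll in the frame of ramp between 0.078 and 0.086 m and z of roll in the frame of ramp between 0.038 and 0.0445 m and angle between the y axis of roll and the y axis of ramp, either way round below 0.06 rad and linear speed of roll below 0.03 m/s), for 0.2 s.
4. the keeper is pushed home (value of joint keeper above 0.036 m), for 0.2 s.
At the end, for the whole second after the job is handed in: The roll lies still in the seat against the stop (centre within 4 mm of its seated place along the cradle, axis within 3.4 degrees of straight across) and the keeper is at least 36 of 40 mm in (all of step 3 and value of joint keeper above 0.036 m); the robot touches nothing.
It fails at once if the roll is lifted or carried (more than about 15 mm off the deck) (z of roll in the frame of ramp above 0.062 m or (x of roll in the frame of ramp below 0 m and z of roll in the frame of ramp above 0.053 m) or (x of roll in the frame of ramp below -0.07 m and z of roll in the frame of ramp above 0.046 m)).
It fails at once if the roll rolls back off the foot of the cradle (x of roll in the frame of ramp below -0.145 m).
It fails at once if the roll runs away (faster than 0.4 m/s) (linear speed of roll above 0.4 m/s).
It fails at once if the keeper is pushed in before the roll is past it (value of joint keeper above 0.02 m and x of roll in the frame of ramp below 0.07 m).
It fails at once if something else on the bench is moved (more than 20 mm) (distance of any of jar, spare, block, driver, bottle, hammer, pot from where it was at the start of the episode above 0.02 m).
It also fails if it takes over 48 s, if anything falls off the work surface, if the arm or the gripper's body presses on something with over 40 N, if the wrist force passes 120 N, or if a joint passes its speed limit or range.

### The arm

A 6-joint arm with a two-finger parallel gripper is mounted at the origin on the work surface. World frame = base frame: x ahead of the robot, y to its left, z up, the work surface at z = 0. Lengths are in m, angles in rad, forces in N, time in s.
With the tool pointing down it reaches from about 0.25 to 0.775 m from the base axis. Payload 4 kg.
Tool frame: the origin (TCP) lies between the finger pads; the fingertips stand 25 mm ahead of it and the grasp point (between the pads) lies 6 mm ahead of it (robot.tip_reach is the distance from the TCP to the fingertips, in m); z points along the fingers, y is the line along which they close (so a half turn about z gives the same grasp; the last joint's range is limited). The gripper opens to 94 mm and grips with 3 to 60 N. Pads are 16 mm wide; open, the fingers measure 119 mm over their backs; the gripper's body (75 mm by 177 mm) begins 78 mm behind the grasp point.
Start: joints at [-1.319, 0.087, 1.371, -0, 1.684, -0.103], TCP at [0.191, -0.516, 0.194] pointing down, gripper open.
Joint ranges: [-3.1, 3.1], [-0.76, 2.03], [0.27, 2.55], [-1.08, 4.22], [0.17, 2.65], [-2.57, 2.57]. Speed limits (rad/s): [2.79, 2.79, 3.14, 3.14, 3.14, 3.14].

### API

Orientations are given as [roll, pitch, yaw] about the fixed x, y, z axes, in that order (R = Rz(yaw) Ry(pitch) Rx(roll)).
In Python, from bench import sensors, snapshot, camera_info, ticket, robot gives the robot as it stands.
- The arm moves only by the tool arm_command, never from a script. Its argument "plan" is a list of rows, each an object with "grip": the closure, from -1 (fully open) to 1 (shut); "slide": the shift along the tool's x, y, z normalised to -1 to 1, where 1 is 500 mm, a list of three; "spin": the turn about the tool's z normalised to -1 to 1, where 1 is 5 degrees. A call has 1 to 10 rows; each row shifts and turns the commanded pose from where the row before left it, along the tool's axes as they then stand; what a row does not reach is not made up. A row lasts 1/8 s, in which the tool goes at most 62.5 mm and 10.7 degrees, less where a joint would pass 70% of its speed; a pose out of reach is approached as far as the arm can. A call with a number of a shift or a turn outside -1 to 1 is refused whole. A call with a gripper value outside its range is refused whole. The fingers move at their own pace and stop on an object; the grip force is fixed at half the most. Time passes only in rows, so rows that do not move let the fingers close. It gives the time, the measured TCP pose, the force, the opening and the grip force at its end, in the units of the state.
- sensors.get_obs(): the state, without advancing time (a new reading comes with each control period).
- snapshot(name): name is "side" or "top"; returns the picture (400x640x3 uint8, red, green, blue); there is no depth.
- camera_info(name): a dict with "fx", "fy", "cx", "cy" (pixels), "position" and "rotation" of the camera in the world. Camera axes: x right, y up, looking along -z (the intrinsics and any distortion apply to the point x, -y, -z); pixel columns grow to the right and rows downward; lengths in m; the calibration is good to about 2 mm. A picture is of the moment at which its call begins. camera_info takes no time and is no camera call.
- ticket.close_job(): hands the job in; it is judged then, once.
The state is a dict: "time": time; "joint_positions": joint angles; "qvel": joint speeds; "joint_torque": joint torques, N m; "tool_pos": TCP position; "ee_rot": TCP orientation; "wrist_force": force on the tool from outside, world axes, zero at the start; "wrist_torque": the same for the moment, N m; "width": finger opening in m; "finger_force": force on a finger pad.
Only numpy, scipy, OpenCV 4.12 (cv2) and the standard library are available. Lean on these libraries where they do the work, as an engineer would, in place of code of your own. Each camera call takes 0.05 s, during which the arm holds its last target. There are 200 camera calls.

## Working session

There is one attempt and no reset: what is moved stays moved. The work goes in short steps, Python scripts to look and compute and a tool call to move; the robot and the scene stay as the last step left them, time stands still between calls to the robot, and variables do not carry over. Pictures are saved under pics/ and viewed, at most 10 in all, crops included, and the job is handed in when it is done.

Besides the shell and the picture viewer there is one more tool, called as name(argument=value, ...), one argument or row to a line, values as JSON. arm_command: Moves the arm, as the interface text tells. Scaled input: -1 to 1 covers 500 mm each way for a shift and 5 degrees each way for a turn. Its arguments: {"type":"object","properties":{"plan":{"type":"array","items":{"type":"object","properties":{"grip":{"type":"number"},"slide":{"type":"array","items":{"type":"number"}},"spin":{"type":"number"}}}}},"required":["plan"]}

```bash
mkdir -p pics; ls
python3 - <<'E'
from bench import sensors, snapshot, camera_info, robot
import cv2
for n in("top","side"):
    cv2.imwrite(f"pics/{n}0.png",snapshot(n)[:,:,::-1]); print(n,camera_info(n))
print(sensors.get_obs()); print([a for a in dir(robot) if a[0]!='_'])
E
```

```text
pics
top {'fx': 398.0945707712458, 'fy': 398.0945707712458, 'cx': 318.3446641000152, 'cy': 200.6157020483264, 'position': array([0.42077613, 0.00930334, 1.29793925]), 'rotation': array([ 0.12026924, -0.00239366, -1.59282022])}
side {'fx': 374.8980732343435, 'fy': 374.8980732343435, 'cx': 325.6176537961839, 'cy': 199.89038161253174, 'position': array([0.30676007, 0.61627771, 0.75341759]), 'rotation': array([ 0.76068995,  0.01006543, -2.72053267])}
{'time': 0.1, 'joint_positions': array([-1.31911685e+00,  8.78880346e-02,  1.37210393e+00, -7.16520697e-07,
        1.68358017e+00, -1.03100920e-01]), 'qvel': array([ 0.00208452, -0.00307924, -0.00260896,  0.00059201,  0.00056592,
       -0.00214512]), 'joint_torque': array([ 3.30230199e-03, -3.41252625e+01, -3.03301728e+01,  7.21946592e-02,
        3.03914328e-02, -8.91261379e-05]), 'tool_pos': array([ 0.19092807, -0.51525034,  0.19311703]), 'ee_rot': array([-3.13962361e+00, -2.03016158e-04,  3.54780119e-01]), 'wrist_force': array([ 0.06553673, -0.80594914,  0.20702018]), 'wrist_torque': array([0.02944621, 0.02125867, 0.02985448]), 'finger_force': 0.0, 'width': 0.0942865763328212}
['IKError', 'tip_reach']
```

View pics/top0.png

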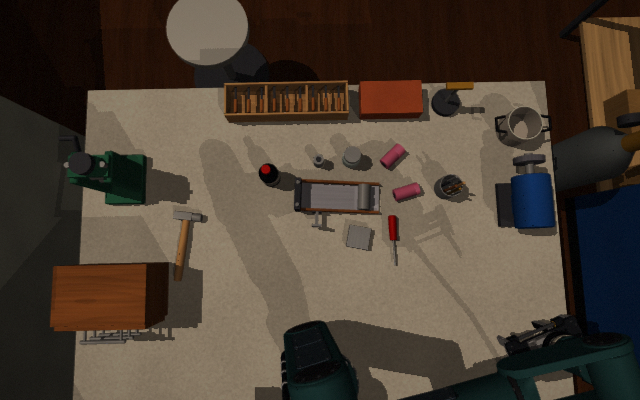

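View pics/side0.png

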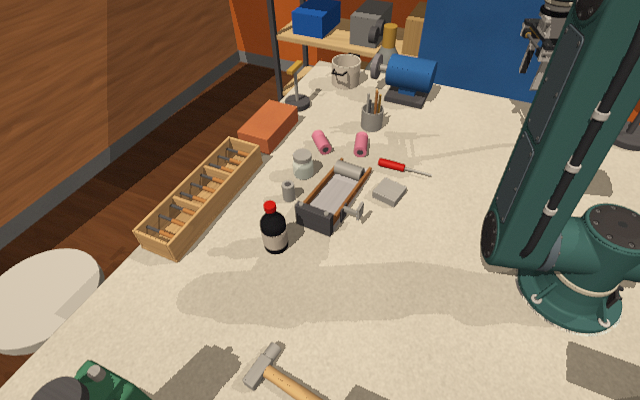

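The top view shows the cradle with its stop at about (298,195) and its open foot at about (381,198). The keeper plate is near (320,222), on the robot's side. There are three roll candidates: grey (365,194) lying in the channel, and pink ones at (392,156) and (407,192) on the bench. The grey one in the lead-in fits the description, so I'll confirm it with one enlarged crop.

```bash
cat > h.py <<'E'
import numpy as np, cv2
from scipy.spatial.transform import Rotation as R
from bench import sensors, snapshot, camera_info
def ray(n,u,v):
    c=camera_info(n); d=np.array([(u-c['cx'])/c['fx'],-(v-c['cy'])/c['fy'],-1.])
    return c['position'],R.from_euler('xyz',c['rotation']).apply(d)
def onz(n,u,v,z):
    p,d=ray(n,u,v); return p+d*(z-p[2])/d[2]
def px(n,P):
    c=camera_info(n); q=R.from_euler('xyz',c['rotation']).inv().apply(np.asarray(P)-c['position'])
    return c['cx']+c['fx']*q[0]/-q[2], c['cy']-c['fy']*q[1]/-q[2]
E
python3 - <<'E'
from h import *
a=cv2.imread('pics/top0.png')[165:245,280:400]; b=cv2.imread('pics/side0.png')[140:240,280:400]
a=cv2.resize(a,None,fx=6,fy=6,interpolation=cv2.INTER_CUBIC)
cv2.imwrite('pics/c1.png',a)
print(onz('top',298,195,.072),onz('top',381,198,.02),onz('top',365,194,.03))
E
```

```text
[0.58777733 0.06591281 0.072     ] [ 0.57923308 -0.20013103  0.02      ] [ 0.59206859 -0.14756592  0.03      ]
```

View pics/c1.png

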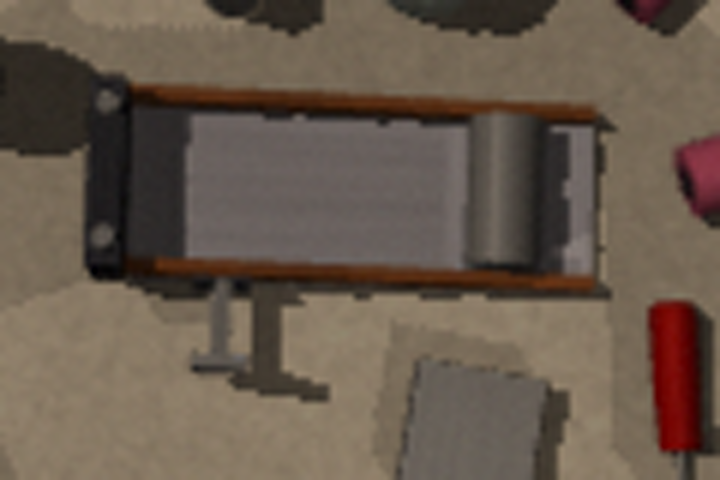

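The crop confirms it: a plain grey steel roll lies across the lead-in (full-image centre about (364,196)). The stop is at the left, and the keeper plate is at crop (220,360).

```bash
cat >> h.py <<'E'
def cr(x,y,z): return onz('top',280+(x+.5)/6-.5,165+(y+.5)/6-.5,z)
E
python3 - <<'E'
from h import *
f=(cr(598,106,.022)+cr(598,291,.022))/2
s=(cr(110,78,.072)+cr(104,277,.072))/2
print('foot',f,'stop',s,np.linalg.norm((s-f)[:2]),'expect .262')
print('widths',np.linalg.norm(cr(598,106,.022)-cr(598,291,.022)),np.linalg.norm(cr(110,78,.072)-cr(104,277,.072)))
ex=(s-f)[:2]/np.linalg.norm((s-f)[:2]); yaw=np.arctan2(ex[1],ex[0]); ey=np.array([-ex[1],ex[0]])
O=f[:2]+.15*ex; O2=s[:2]-.112*ex; O=(O+O2)/2
print('yaw',yaw,np.degrees(yaw),'O',O)
L=lambda P:(np.dot(P[:2]-O,ex),np.dot(P[:2]-O,ey))
print('keeper',L(cr(220,371,.073)),'exp .05,.104'); 
for x in(470,545): print('roll edge',L(cr(x,190,.03)))
print('plate seat edge', L(cr(187,190,.0247)),'exp .07')
for n,(u,v) in {'driver':(675,450),'block corner':(548,380)}.items(): print(n,L(cr(u,v,.02)))
E
```

```text
foot [ 0.58042879 -0.19419944  0.022     ] stop [0.59069164 0.06767145 0.072     ] 0.26207192113010996 expect .262
widths 0.10050464437244529 0.1040554632796465
yaw 1.5316258513098424 87.75569707318574 O [ 0.58630426 -0.04427857]
keeper (np.float64(0.051735579834131865), np.float64(0.09945656098291894)) exp .05,.104
roll edge (np.float64(-0.08024144571557688), np.float64(-0.0021090642657152305))
roll edge (np.float64(-0.1204135363415284), np.float64(-0.0028106420139606555))
plate seat edge (np.float64(0.07138766693874002), np.float64(-0.00016063925924109763)) exp .07
driver (np.float64(-0.19121921174783196), np.float64(0.13438879272966947))
block corner (np.float64(-0.12348710494594767), np.float64(0.09829089962849118))
```

arm_command(
  plan=[
    {"grip":-1,"slide":[0,0,0],"spin":-1},
    {"grip":-1,"slide":[0,0,0],"spin":-1},
    {"grip":-1,"slide":[0,0,0],"spin":-1},
    {"grip":-1,"slide":[0,0,0],"spin":-1},
    {"grip":-1,"slide":[0,0,0],"spin":-1},
    {"grip":-1,"slide":[0,0,0],"spin":-1},
    {"grip":-1,"slide":[0,0,0],"spin":-1},
    {"grip":-1,"slide":[0,0,0],"spin":-1},
    {"grip":-1,"slide":[0,0,0],"spin":-1},
    {"grip":-1,"slide":[0,0,0],"spin":-1},
  ],
)

```text
time: 1.35
tool_pos: [0.191, -0.5154, 0.1935]
ee_rot: [-3.141, -0.001, 1.23]
wrist_force: [-0.1, 0.9, -0.1]
width: 0.0941
finger_force: 0.0
```

arm_command(
  plan=[
    {"grip":0.15,"slide":[0,0,0],"spin":-1},
    {"grip":0.15,"slide":[0,0,0],"spin":-1},
    {"grip":0.15,"slide":[0,0,0],"spin":-1},
    {"grip":0.15,"slide":[0,0,0],"spin":-0.48},
    {"grip":0.15,"slide":[0,0,0],"spin":0},
  ],
)

```text
time: 1.98
tool_pos: [0.191, -0.5155, 0.1936]
ee_rot: [-3.141, -0.001, 1.531]
wrist_force: [-0.6, -0.1, -0.4]
width: 0.0475
finger_force: 0.0
```

```bash
cat >> h.py <<'E'
O=np.array([.5863,-.0443]); yaw=1.5316; ex=np.array([np.cos(yaw),np.sin(yaw)]); ey=np.array([-ex[1],ex[0]])
def W(x,y,z): return np.r_[O+x*ex+y*ey,z]
def L(P): return np.array([np.dot(P[:2]-O,ex),np.dot(P[:2]-O,ey),P[2]])
def go(t):
    o=sensors.get_obs(); d=np.asarray(W(*t))-o['tool_pos']
    print('t',o['time'],'local',L(o['tool_pos']).round(4),'rot',o['ee_rot'].round(4),'w',o['width'],'F',o['wrist_force'].round(1),'yawerr deg',np.degrees(yaw-o['ee_rot'][2]))
    print('slide mm',(R.from_euler('xyz',o['ee_rot']).inv().apply(d)*1000).round(1))
E
python3 -c "
from h import *
go((-.139,-.0015,.193))"
```

```text
t 1.975 local [-0.4863  0.3765  0.1936] rot [-3.1413e+00 -1.0000e-03  1.5306e+00] w 0.04747163111663574 F [-0.6 -0.1 -0.4] yawerr deg 0.056791814990043446
slide mm [347.7 377.7   0.9]
```

arm_command(
  plan=[
    {"grip":0.15,"slide":[0.07,0.0755,0],"spin":0},
    {"grip":0.15,"slide":[0.07,0.0755,0],"spin":0},
    {"grip":0.15,"slide":[0.07,0.0755,0],"spin":0},
    {"grip":0.15,"slide":[0.07,0.0755,0],"spin":0},
    {"grip":0.15,"slide":[0.07,0.0755,0],"spin":0},
    {"grip":0.15,"slide":[0.07,0.0755,0],"spin":0},
    {"grip":0.15,"slide":[0.07,0.0755,0],"spin":0},
    {"grip":0.15,"slide":[0.07,0.0755,0],"spin":0},
    {"grip":0.15,"slide":[0.07,0.0755,0],"spin":0},
    {"grip":0.15,"slide":[0.065,0.0755,0],"spin":0},
  ],
)

```text
time: 3.22
tool_pos: [0.5831, -0.1821, 0.1939]
ee_rot: [-3.141, 0.0, 1.531]
wrist_force: [-0.7, -0.5, -0.4]
width: 0.0401
finger_force: 0.0
```

arm_command(
  plan=[
    {"grip":0.15,"slide":[0,0,0.1],"spin":0},
    {"grip":0.15,"slide":[0,0,0],"spin":0},
  ],
)

```text
time: 3.48
tool_pos: [0.5789, -0.1815, 0.1382]
ee_rot: [-3.13, -0.004, 1.532]
wrist_force: [-0.8, -0.0, -0.6]
width: 0.0396
finger_force: 0.0
```

```bash
python3 -c "
from h import *
go((-.139,-.0015,.041))
a=snapshot('top')[:,:,::-1][165:245,280:400]; b=snapshot('side')[:,:,::-1][130:240,290:390]
a=cv2.resize(a,None,fx=4,fy=4); b=cv2.resize(b,None,fx=3.2,fy=3.2)[:320]
a=cv2.copyMakeBorder(a,0,b.shape[0]-a.shape[0],0,0,0) if b.shape[0]>=a.shape[0] else a
cv2.imwrite('pics/c2.png',np.hstack([a,b]))"
```

```text
t 3.475 local [-0.1374  0.002   0.1382] rot [-3.1302 -0.004   1.5317] w 0.03963281212627829 F [-0.8 -0.  -0.6] yawerr deg -0.00709743112120642
slide mm [-2.   4.6 97.2]
```

View pics/c2.png

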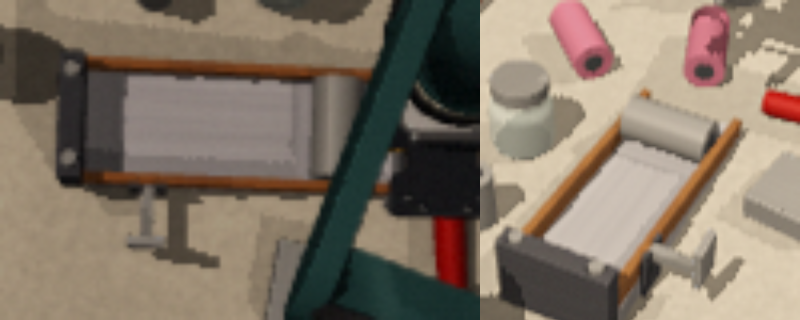

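arm_command(
  plan=[
    {"grip":0.15,"slide":[0,0,0.05],"spin":0},
    {"grip":0.15,"slide":[0,0,0.05],"spin":0},
    {"grip":0.15,"slide":[0,0,0],"spin":0},
    {"grip":0.15,"slide":[0,0,0],"spin":0},
  ],
)

```text
time: 4.08
tool_pos: [0.5832, -0.1846, 0.0971]
ee_rot: [3.138, 0.002, 1.53]
wrist_force: [0.9, 0.4, 0.3]
width: 0.0401
finger_force: 0.0
```

```bash
python3 -c "
from h import *
go((-.139,-.0015,.042))"
```

```text
t 4.075 local [-0.1403 -0.0024  0.0971] rot [3.1375e+00 1.6000e-03 1.5302e+00] w 0.04009853154171941 F [0.9 0.4 0.3] yawerr deg 0.07895776321426558
slide mm [ 1.4 -1.2 55. ]
```

arm_command(
  plan=[
    {"grip":0.15,"slide":[0,0,0.02],"spin":0},
    {"grip":0.15,"slide":[0,0,0.02],"spin":0},
    {"grip":0.15,"slide":[0,0,0.02],"spin":0},
    {"grip":0.15,"slide":[0,0,0.02],"spin":0},
    {"grip":0.15,"slide":[0,0,0.015],"spin":0},
    {"grip":0.15,"slide":[0,0,0.005],"spin":0},
    {"grip":0.15,"slide":[0,0,0],"spin":0},
    {"grip":0.15,"slide":[0,0,0],"spin":0},
  ],
)

```text
time: 5.08
tool_pos: [0.5824, -0.1837, 0.0447]
ee_rot: [3.141, 0.0, 1.531]
wrist_force: [0.4, 0.4, 0.1]
width: 0.04
finger_force: 0.0
```

```bash
python3 -c "
from h import *
go((-.139,-.0015,.042))
b=snapshot('side')[:,:,::-1][120:230,290:410]
cv2.imwrite('pics/c3.png',cv2.resize(b,None,fx=5,fy=5,interpolation=2))"
```

```text
t 5.075 local [-0.1394 -0.0016  0.0447] rot [3.1407e+00 5.0000e-04 1.5311e+00] w 0.03997113929832262 F [0.4 0.4 0.1] yawerr deg 0.02740958686809491
slide mm [ 0.4 -0.1  2.7]
```

View pics/c3.png

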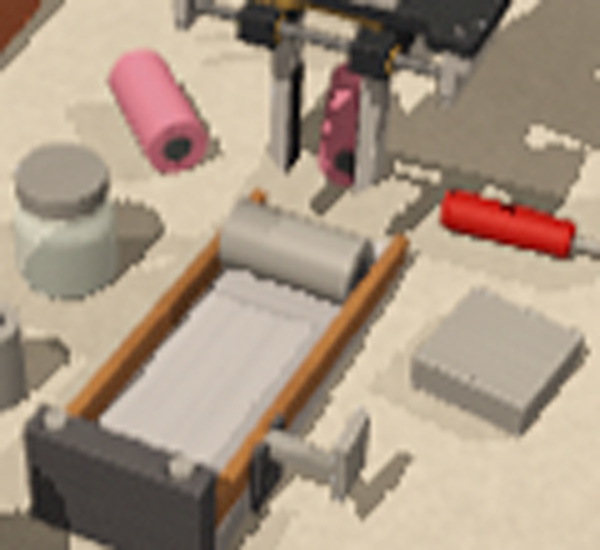

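The side view shows both fingertips, at crop (288,168) and (366,186), above and beyond the roll rather than just behind it. I'll compare that with where they should project.

```bash
python3 -c "
from h import *
p=sensors.get_obs()['tool_pos']
f=lambda P:tuple(((np.array(px('side',P))-[290,120])*5).round())
for s in(-1,1):
  print('tip',f(np.r_[p[:2]+s*.026*ey,p[2]-.025]), 'tip inner',f(np.r_[p[:2]+s*.02*ey,p[2]-.025]))
print('roll ends',f(W(-.1,.04,.03)),f(W(-.1,-.04,.03)),'foot rails',f(W(-.15,.046,.022)),f(W(-.15,-.046,.022)),'stop',f(W(.102,.05,.072)),'keeper top',f(W(.05,.1,.073)))
# tip pos for z hypotheses
for z in(.02,.05,.08,.1): print(z,[L(onz('side',290+x/5,120+y/5,z)).round(3) for x,y in((288,168),(366,186))])
"
```

```text
tip (np.float64(278.0), np.float64(210.0)) tip inner (np.float64(287.0), np.float64(212.0))
tip (np.float64(358.0), np.float64(235.0)) tip inner (np.float64(349.0), np.float64(232.0))
roll ends (np.float64(358.0), np.float64(270.0)) (np.float64(231.0), np.float64(230.0)) foot rails (np.float64(399.0), np.float64(232.0)) (np.float64(257.0), np.float64(188.0)) stop (np.float64(222.0), np.float64(466.0)) keeper top (np.float64(359.0), np.float64(427.0))
0.02 [array([-0.177, -0.038,  0.02 ]), array([-0.182,  0.012,  0.02 ])]
0.05 [array([-0.144, -0.024,  0.05 ]), array([-0.148,  0.024,  0.05 ])]
0.08 [array([-0.11, -0.01,  0.08]), array([-0.114,  0.036,  0.08 ])]
0.1 [array([-0.087, -0.   ,  0.1  ]), array([-0.092,  0.044,  0.1  ])]
```

```bash
python3 -c "
from h import *
from bench import robot
print(robot.tip_reach); o=sensors.get_obs(); print(o['time'],o['tool_pos'],o['joint_positions'],o['wrist_force'])
b=snapshot('side')[:,:,::-1][90:210,310:430]
cv2.imwrite('pics/c4.png',cv2.resize(b,None,fx=5,fy=5,interpolation=2))"
```

```text
0.025
5.125 [ 0.58242756 -0.1836817   0.04477853] [-3.98262736e-01  2.91712794e-01  1.43254870e+00 -8.49651430e-05
  1.41617741e+00 -3.58622423e-01] [ 0.54765725 -0.39455566 -0.74402553]
```

View pics/c4.png

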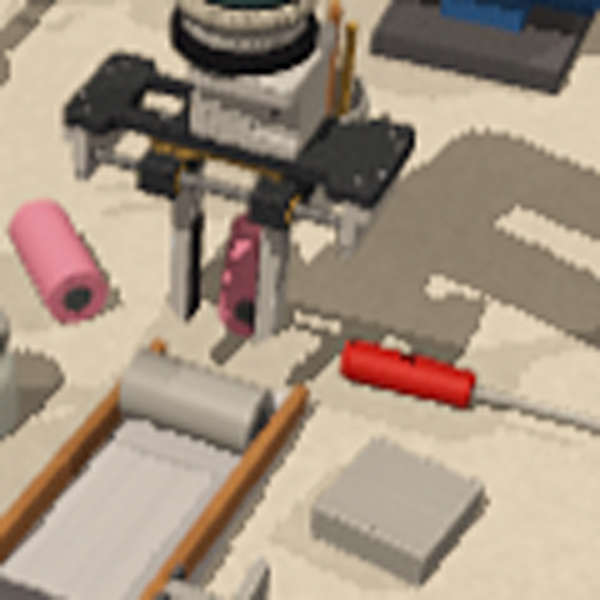

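The fingertips, at full-image (347,154) and (363,157), are about 27 mm higher than the reported pose puts them, assuming x and y are right. I'll cross-check with the gripper body in the top view.

```bash
python3 -c "
from h import *
b=snapshot('top')[:,:,::-1]; cv2.imwrite('pics/top5.png',b)
cv2.imwrite('pics/c5.png',cv2.resize(b[150:270,330:450],None,fx=5,fy=5,interpolation=2))
for h in(.1,.13,.16): print(h,[np.round(px('top',W(-.139+a,y,h))-np.array([330,150]),1)*5 for a in(.0375,-.0375) for y in(.087,-.09)])"
```

```text
0.1 [array([186. , 363.5]), array([186.5,  75. ]), array([310.5, 365.5]), array([309.,  77.])]
0.13 [array([192., 360.]), array([193. ,  64.5]), array([320., 362.]), array([318. ,  66.5])]
0.16 [array([199. , 356.5]), array([199.5,  53.5]), array([330., 359.]), array([328. ,  55.5])]
```

View pics/c5.png

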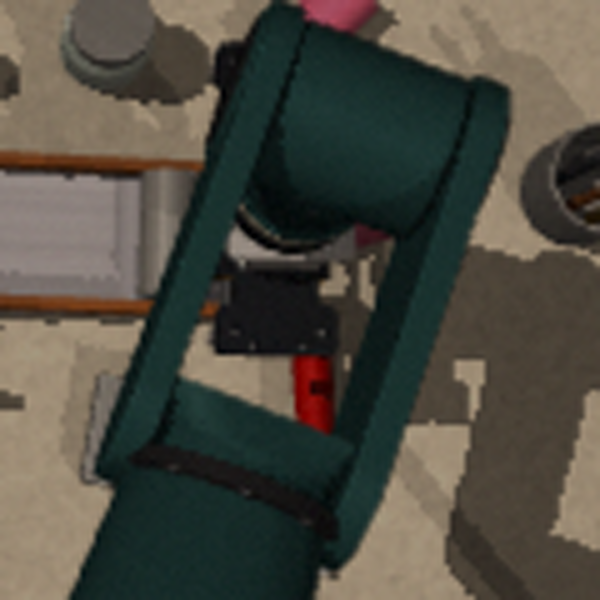

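The top view agrees. The body (crop x 214–335, near end y 352) appears higher and about 5 mm further back than reported. I'll feel downward for the deck in small steps.

arm_command(
  plan=[
    {"grip":0.15,"slide":[0,0,0.006],"spin":0},
    {"grip":0.15,"slide":[0,0,0.006],"spin":0},
    {"grip":0.15,"slide":[0,0,0.004],"spin":0},
    {"grip":0.15,"slide":[0,0,0],"spin":0},
  ],
)

```text
time: 5.72
tool_pos: [0.5818, -0.1834, 0.0358]
ee_rot: [-3.141, -0.0, 1.531]
wrist_force: [0.0, 0.1, 0.2]
width: 0.04
finger_force: 0.0
```

arm_command(
  plan=[
    {"grip":0.15,"slide":[0,0,0.004],"spin":0},
    {"grip":0.15,"slide":[0,0,0.002],"spin":0},
    {"grip":0.15,"slide":[0,0,0],"spin":0},
  ],
)

```text
time: 6.1
tool_pos: [0.582, -0.1835, 0.0331]
ee_rot: [-3.141, 0.0, 1.531]
wrist_force: [-0.6, -0.0, -0.3]
width: 0.0394
finger_force: 0.0
```

arm_command(
  plan=[
    {"grip":0.15,"slide":[0,0,0.004],"spin":0},
    {"grip":0.15,"slide":[0,0,0.004],"spin":0},
    {"grip":0.15,"slide":[0,0,0.004],"spin":0},
    {"grip":0.15,"slide":[0,0,0],"spin":0},
  ],
)

```text
time: 6.6
tool_pos: [0.5818, -0.1834, 0.0268]
ee_rot: [-3.141, -0.0, 1.531]
wrist_force: [-0.1, 0.0, -0.6]
width: 0.0401
finger_force: 0.0
```

```bash
python3 -c "
from h import *
go((-.139,-.0015,.02))
b=snapshot('side')[:,:,::-1][120:220,310:410]
cv2.imwrite('pics/c6.png',cv2.resize(b,None,fx=6,fy=6,interpolation=2))"
```

```text
t 6.6 local [-0.1392 -0.001   0.0268] rot [-3.1411e+00 -1.0000e-04  1.5312e+00] w 0.04006170855569767 F [-0.1  0.  -0.6] yawerr deg 0.02462046803541185
slide mm [0.2 0.5 6.8]
```

View pics/c6.png

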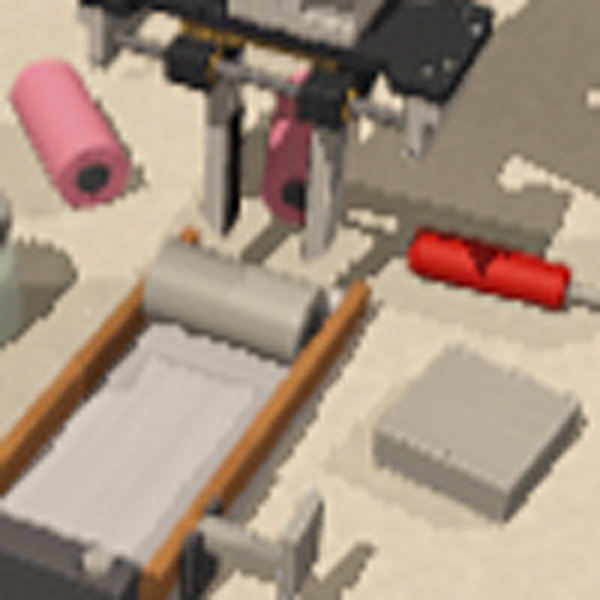

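```bash
python3 -c "
from h import *
for z in(.0,.01,.02,.03,.04,.05): print(z,[L(onz('side',310+(x+.5)/6-.5,120+(y+.5)/6-.5,z)).round(4) for x,y in((225,235),(318,258))])
for z in (.002,.02,.03): print(z,[(np.array(px('side',W(-.139+a,s*.026-.001,z)))-[310,120])*6 for s in(-1,1) for a in (0,)])
"
```

```text
0.0 [array([-0.1765, -0.0384,  0.    ]), array([-0.1805,  0.0117,  0.    ])]
0.01 [array([-0.1655, -0.0338,  0.01  ]), array([-0.1695,  0.0156,  0.01  ])]
0.02 [array([-0.1545, -0.0293,  0.02  ]), array([-0.1585,  0.0195,  0.02  ])]
0.03 [array([-0.1436, -0.0247,  0.03  ]), array([-0.1475,  0.0234,  0.03  ])]
0.04 [array([-0.1326, -0.0201,  0.04  ]), array([-0.1364,  0.0273,  0.04  ])]
0.05 [array([-0.1217, -0.0156,  0.05  ]), array([-0.1254,  0.0312,  0.05  ])]
0.002 [array([212.85470569, 279.30182053]), array([308.47623627, 309.45288657])]
0.02 [array([213.87840191, 252.036242  ]), array([310.64517969, 282.14168587])]
0.03 [array([214.45749324, 236.61246687]), array([311.87244823, 266.68799661])]
```

The tips at full-image (347.5,159) and (363,163) put the true tip height at about the reported TCP z, so the real offset is about 25 mm. I'll ease forward and lower until the deck is felt.

arm_command(
  plan=[
    {"grip":0.15,"slide":[0.006,0,0.004],"spin":0},
    {"grip":0.15,"slide":[0.004,0,0.006],"spin":0},
    {"grip":0.15,"slide":[0,0,0.004],"spin":0},
    {"grip":0.15,"slide":[0,0,0.004],"spin":0},
    {"grip":0.15,"slide":[0,0,0],"spin":0},
  ],
)

```text
time: 7.28
tool_pos: [0.5821, -0.1785, 0.0179]
ee_rot: [-3.141, -0.0, 1.531]
wrist_force: [-0.4, -0.5, -0.0]
width: 0.0398
finger_force: 0.0
```

arm_command(
  plan=[
    {"grip":0.15,"slide":[0,0,0.004],"spin":0},
    {"grip":0.15,"slide":[0,0,0.002],"spin":0},
    {"grip":0.15,"slide":[0,0,0],"spin":0},
  ],
)

```text
time: 7.65
tool_pos: [0.5821, -0.1785, 0.015]
ee_rot: [-3.141, -0.0, 1.531]
wrist_force: [-0.6, -0.2, 0.6]
width: 0.0401
finger_force: 0.0
```

arm_command(
  plan=[
    {"grip":0.15,"slide":[0,0,0.004],"spin":0},
    {"grip":0.15,"slide":[0,0,0.002],"spin":0},
    {"grip":0.15,"slide":[0,0,0],"spin":0},
  ],
)

```text
time: 8.02
tool_pos: [0.5821, -0.1785, 0.012]
ee_rot: [-3.141, -0.0, 1.531]
wrist_force: [-0.0, -0.2, 1.0]
width: 0.0401
finger_force: 0.0
```

arm_command(
  plan=[
    {"grip":0.15,"slide":[0,0,0.004],"spin":0},
    {"grip":0.15,"slide":[0,0,0],"spin":0},
  ],
)

```text
time: 8.28
tool_pos: [0.5821, -0.1785, 0.0099]
ee_rot: [-3.141, -0.0, 1.531]
wrist_force: [0.1, -0.4, -0.8]
width: 0.04
finger_force: 0.0
```

arm_command(
  plan=[
    {"grip":0.15,"slide":[0,0,0.004],"spin":0},
    {"grip":0.15,"slide":[0,0,0],"spin":0},
  ],
)

```text
time: 8.52
tool_pos: [0.5821, -0.1785, 0.008]
ee_rot: [-3.141, -0.0, 1.531]
wrist_force: [-0.2, 0.3, 0.5]
width: 0.04
finger_force: 0.0
```

arm_command(
  plan=[
    {"grip":0.15,"slide":[0,0,0.004],"spin":0},
    {"grip":0.15,"slide":[0,0,0],"spin":0},
  ],
)

```text
time: 8.78
tool_pos: [0.5821, -0.1785, 0.0059]
ee_rot: [-3.141, -0.0, 1.531]
wrist_force: [-0.4, -0.7, 1.3]
width: 0.0404
finger_force: 0.0
```

```bash
python3 -c "
from h import *
for i in range(3):
  b=snapshot('side'); print(sensors.get_obs()['wrist_force'].round(2))
b=b[:,:,::-1][130:205,320:395]
cv2.imwrite('pics/c7.png',cv2.resize(b,None,fx=8,fy=8,interpolation=2))"
```

```text
[ 0.78  0.1  -0.69]
[-0.27  0.94  0.21]
[ 0.37 -0.55  0.56]
```

View pics/c7.png

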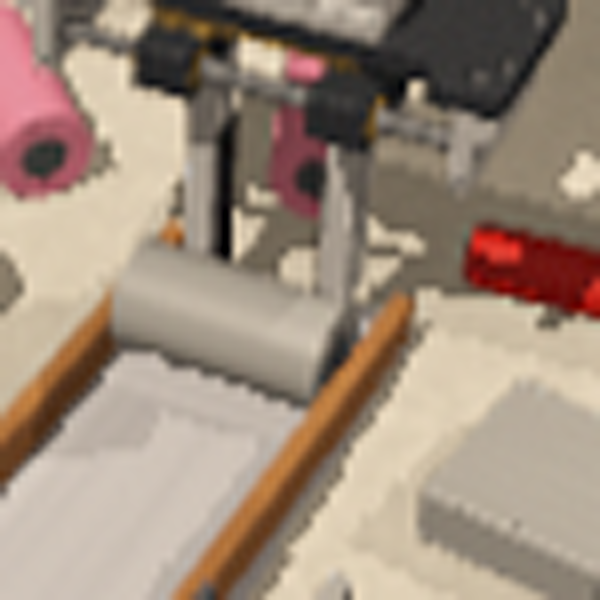

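The tips are now behind the roll inside the channel, and hidden by it below about (340,300). I'll raise 6 mm for deck clearance and push slowly.

arm_command(
  plan=[
    {"grip":0.15,"slide":[0,0,-0.012],"spin":0},
    {"grip":0.15,"slide":[0.006,0,0],"spin":0},
    {"grip":0.15,"slide":[0.006,0,0],"spin":0},
    {"grip":0.15,"slide":[0.006,0,0],"spin":0},
    {"grip":0.15,"slide":[0.006,0,0],"spin":0},
    {"grip":0.15,"slide":[0.006,0,0],"spin":0},
  ],
)

```text
time: 9.68
tool_pos: [0.5828, -0.1632, 0.0121]
ee_rot: [-3.141, 0.0, 1.531]
wrist_force: [0.3, -0.0, -0.4]
width: 0.0394
finger_force: 0.1
```

arm_command(
  plan=[
    {"grip":0.15,"slide":[0.008,0,0],"spin":0},
    {"grip":0.15,"slide":[0.008,0,0],"spin":0},
    {"grip":0.15,"slide":[0.008,0,0],"spin":0},
    {"grip":0.15,"slide":[0.008,0,0],"spin":0},
    {"grip":0.15,"slide":[0.008,0,0],"spin":0},
    {"grip":0.15,"slide":[0.008,0,0],"spin":0},
    {"grip":0.15,"slide":[0.008,0,0],"spin":0},
  ],
)

```text
time: 10.55
tool_pos: [0.5842, -0.1357, 0.0125]
ee_rot: [3.141, 0.001, 1.531]
wrist_force: [-0.1, -2.0, 1.0]
width: 0.0399
finger_force: 0.8
```

```bash
python3 -c "
from h import *
go((0.05,-.0015,.03))
b=snapshot('side')[:,:,::-1]; t=snapshot('top')[:,:,::-1]
a=cv2.resize(b[125:225,300:400],None,fx=4,fy=4,interpolation=2); c=cv2.resize(t[155:255,290:390],None,fx=4,fy=4,interpolation=2)
cv2.imwrite('pics/c8.png',np.hstack([a,c]))"
```

```text
t 10.55 local [-0.0915 -0.0015  0.0125] rot [3.1409e+00 8.0000e-04 1.5310e+00] w 0.03992085004625583 F [-0.1 -2.   1. ] yawerr deg 0.03620734949330415
slide mm [ 1.414e+02 -1.000e-01 -1.760e+01]
```

View pics/c8.png

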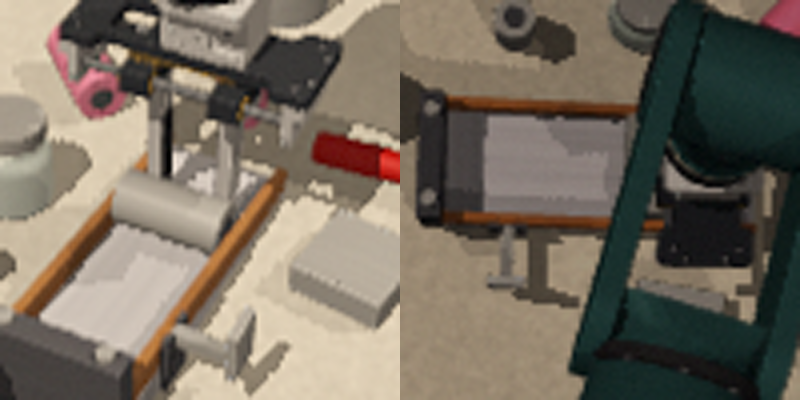

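The side view shows the roll square in the channel with both fingers behind it, and the wrist reads −2 N, so the fingers are touching it. Next I push up the slope, raising at 6 degrees.

arm_command(
  plan=[
    {"grip":0.15,"slide":[0.008,0,-0.0005],"spin":0},
    {"grip":0.15,"slide":[0.008,0,-0.0008],"spin":0},
    {"grip":0.15,"slide":[0.008,0,-0.0008],"spin":0},
    {"grip":0.15,"slide":[0.008,0,-0.0008],"spin":0},
    {"grip":0.15,"slide":[0.008,0,-0.0008],"spin":0},
    {"grip":0.15,"slide":[0.008,0,-0.0008],"spin":0},
    {"grip":0.15,"slide":[0.008,0,-0.0008],"spin":0},
    {"grip":0.15,"slide":[0.008,0,-0.0008],"spin":0},
    {"grip":0.15,"slide":[0.008,0,-0.0008],"spin":0},
    {"grip":0.15,"slide":[0.008,0,-0.0008],"spin":0},
  ],
)

```text
time: 11.9
tool_pos: [0.5855, -0.0953, 0.0161]
ee_rot: [3.142, 0.0, 1.531]
wrist_force: [-0.2, -1.7, 0.8]
width: 0.0397
finger_force: 0.8
```

arm_command(
  plan=[
    {"grip":0.15,"slide":[0.008,0,-0.0008],"spin":0},
    {"grip":0.15,"slide":[0.008,0,-0.0008],"spin":0},
    {"grip":0.15,"slide":[0.008,0,-0.0008],"spin":0},
    {"grip":0.15,"slide":[0.008,0,-0.0008],"spin":0},
    {"grip":0.15,"slide":[0.008,0,-0.0008],"spin":0},
    {"grip":0.15,"slide":[0.008,0,-0.0008],"spin":0},
    {"grip":0.15,"slide":[0.008,0,-0.0008],"spin":0},
    {"grip":0.15,"slide":[0.008,0,-0.0008],"spin":0},
    {"grip":0.15,"slide":[0.008,0,-0.0008],"spin":0},
    {"grip":0.15,"slide":[0.008,0,-0.0008],"spin":0},
  ],
)

```text
time: 13.15
tool_pos: [0.5871, -0.0553, 0.02]
ee_rot: [-3.142, 0.0, 1.531]
wrist_force: [-0.8, -1.7, 0.8]
width: 0.0399
finger_force: 0.8
```

```bash
python3 -c "
from h import *
go((0.042,-.0015,.03))
b=snapshot('side')[:,:,::-1]; t=snapshot('top')[:,:,::-1]
a=cv2.resize(b[125:225,300:400],None,fx=4,fy=4,interpolation=2); c=cv2.resize(t[155:255,290:390],None,fx=4,fy=4,interpolation=2)
cv2.imwrite('pics/c9.png',np.hstack([a,c]))"
```

```text
t 13.15 local [-0.011  -0.0012  0.02  ] rot [-3.1416e+00  1.0000e-04  1.5311e+00] w 0.039919098176458466 F [-0.8 -1.7  0.8] yawerr deg 0.028365970837430695
slide mm [ 53.    0.2 -10. ]
```

arm_command(
  plan=[
    {"grip":0.15,"slide":[0.008,0,-0.0008],"spin":0},
    {"grip":0.15,"slide":[0.008,0,-0.0008],"spin":0},
    {"grip":0.15,"slide":[0.008,0,-0.0008],"spin":0},
    {"grip":0.15,"slide":[0.008,0,-0.0008],"spin":0},
    {"grip":0.15,"slide":[0.008,0,-0.0008],"spin":0},
    {"grip":0.15,"slide":[0.008,0,-0.0008],"spin":0},
    {"grip":0.15,"slide":[0.008,0,-0.0008],"spin":0},
    {"grip":0.15,"slide":[0.008,0,-0.0008],"spin":0},
    {"grip":0.15,"slide":[0.008,0,-0.0008],"spin":0},
    {"grip":0.15,"slide":[0.006,0,-0.0006],"spin":0},
  ],
)

```text
time: 14.5
tool_pos: [0.5886, -0.0163, 0.0239]
ee_rot: [-3.142, 0.0, 1.531]
wrist_force: [0.2, -0.8, 0.4]
width: 0.0403
finger_force: 0.8
```

arm_command(
  plan=[
    {"grip":0.15,"slide":[0.004,0,-0.0004],"spin":0},
    {"grip":0.15,"slide":[0.004,0,-0.0004],"spin":0},
    {"grip":0.15,"slide":[0.004,0,-0.0004],"spin":0},
    {"grip":0.15,"slide":[0.004,0,-0.0004],"spin":0},
    {"grip":0.15,"slide":[0.004,0,-0.0004],"spin":0},
  ],
)

```text
time: 15.12
tool_pos: [0.5891, -0.0065, 0.0249]
ee_rot: [-3.142, 0.0, 1.531]
wrist_force: [-0.3, -1.4, -0.2]
width: 0.0399
finger_force: 0.8
```

arm_command(
  plan=[
    {"grip":0.15,"slide":[0.004,0,-0.0004],"spin":0},
    {"grip":0.15,"slide":[0.004,0,0],"spin":0},
  ],
)

```text
time: 15.38
tool_pos: [0.5891, -0.002, 0.025]
ee_rot: [-3.141, -0.001, 1.531]
wrist_force: [-0.2, 0.2, -0.2]
width: 0.0401
finger_force: 0.0
```

The contact force fell to zero, so the roll has dropped into the seat. I'll raise clear, close the fingers and check the roll in the top image.

arm_command(
  plan=[
    {"grip":0.15,"slide":[-0.01,0,0],"spin":0},
    {"grip":0.15,"slide":[0,0,-0.04],"spin":0},
    {"grip":0.15,"slide":[0,0,-0.04],"spin":0},
    {"grip":0.15,"slide":[0,0,-0.04],"spin":0},
    {"grip":0.15,"slide":[0,0,-0.04],"spin":0},
    {"grip":0.15,"slide":[0,0,-0.02],"spin":0},
    {"grip":1,"slide":[0,0,0],"spin":0},
  ],
)

```text
time: 16.25
tool_pos: [0.5894, -0.0077, 0.1158]
ee_rot: [3.14, 0.0, 1.531]
wrist_force: [-0.5, -0.1, 0.5]
width: 0.0328
finger_force: 0.0
```

arm_command(
  plan=[
    {"grip":1,"slide":[0,-0.05,0],"spin":0},
    {"grip":1,"slide":[0,-0.05,0],"spin":0},
    {"grip":1,"slide":[0,-0.05,0],"spin":0},
    {"grip":1,"slide":[0,-0.05,0],"spin":0},
    {"grip":1,"slide":[0,-0.05,0],"spin":0},
    {"grip":1,"slide":[0,-0.03,0],"spin":0},
    {"grip":1,"slide":[0,0,0],"spin":0},
  ],
)

```text
time: 17.12
tool_pos: [0.4485, -0.002, 0.1147]
ee_rot: [-3.141, -0.0, 1.531]
wrist_force: [0.3, 0.2, 0.4]
width: 0.0005
finger_force: 0.0
```

```bash
python3 -c "
from h import *
go((0.05,.135,.048))
g=cv2.cvtColor(snapshot('side'),cv2.COLOR_RGB2GRAY); t=cv2.cvtColor(snapshot('top'),cv2.COLOR_RGB2GRAY)
xs=np.arange(.0,.125,.004)
print('top',[(round(float(x),3),int(t[tuple(np.round(px('top',W(x,-.02,.04))[::-1]).astype(int))])) for x in xs])
print('side',[(round(float(x),3),int(g[tuple(np.round(px('side',W(x,0,.055))[::-1]).astype(int))])) for x in xs])
"
```

```text
t 17.125 local [0.0368 0.1393 0.1147] rot [-3.1413 -0.      1.5311] w 0.0005213281593637342 F [0.3 0.2 0.4] yawerr deg 0.030607951714368604
slide mm [13.2  4.3 66.7]
top [(0.0, 125), (0.004, 125), (0.008, 124), (0.012, 125), (0.016, 124), (0.02, 124), (0.024, 124), (0.028, 125), (0.032, 127), (0.036, 129), (0.04, 125), (0.044, 128), (0.048, 76), (0.052, 65), (0.056, 65), (0.06, 66), (0.064, 40), (0.068, 46), (0.072, 60), (0.076, 85), (0.08, 94), (0.084, 104), (0.088, 120), (0.092, 105), (0.096, 48), (0.1, 30), (0.104, 19), (0.108, 34), (0.112, 33), (0.116, 32), (0.12, 32), (0.124, 82)]
side [(0.0, 194), (0.004, 194), (0.008, 195), (0.012, 194), (0.016, 193), (0.02, 195), (0.024, 194), (0.028, 194), (0.032, 195), (0.036, 195), (0.04, 196), (0.044, 196), (0.048, 196), (0.052, 196), (0.056, 195), (0.06, 196), (0.064, 197), (0.068, 168), (0.072, 150), (0.076, 169), (0.08, 176), (0.084, 177), (0.088, 151), (0.092, 82), (0.096, 80), (0.1, 83), (0.104, 81), (0.108, 81), (0.112, 63), (0.116, 65), (0.12, 64), (0.124, 65)]
```

The top profile shows the roll spanning about x 62–99 mm, so its centre is near 81 mm and it is seated. Now I go down beside the keeper plate.

arm_command(
  plan=[
    {"grip":1,"slide":[0.015,0,0.02],"spin":0},
    {"grip":1,"slide":[0.015,0,0.03],"spin":0},
    {"grip":1,"slide":[0,0,0.03],"spin":0},
    {"grip":1,"slide":[0,0,0.03],"spin":0},
    {"grip":1,"slide":[0,0,0.02],"spin":0},
    {"grip":1,"slide":[0,0,0.01],"spin":0},
    {"grip":1,"slide":[0,0,0],"spin":0},
  ],
)

```text
time: 18.1
tool_pos: [0.4497, 0.0128, 0.0449]
ee_rot: [-3.141, 0.0, 1.531]
wrist_force: [0.2, -0.4, 0.1]
width: 0.0005
finger_force: 0.0
```

arm_command(
  plan=[
    {"grip":1,"slide":[0,0.008,0],"spin":0},
    {"grip":1,"slide":[0,0.01,0],"spin":0},
    {"grip":1,"slide":[0,0.01,0],"spin":0},
    {"grip":1,"slide":[0,0.01,0],"spin":0},
    {"grip":1,"slide":[0,0.01,0],"spin":0},
    {"grip":1,"slide":[0,0.01,0],"spin":0},
  ],
)

```text
time: 18.85
tool_pos: [0.4787, 0.0117, 0.045]
ee_rot: [-3.141, 0.0, 1.531]
wrist_force: [-1.8, 0.4, 1.6]
width: 0.0002
finger_force: 0.8
```

```bash
python3 -c "
from h import *
go((0.053,.0765,.044))"
```

```text
t 18.85 local [0.0518 0.1097 0.045 ] rot [-3.1406e+00  1.0000e-04  1.5312e+00] w 0.00017315803176727666 F [-1.8  0.4  1.6] yawerr deg 0.024230280548122703
slide mm [ 1.2 33.2  1. ]
```

arm_command(
  plan=[
    {"grip":1,"slide":[0,0.01,0],"spin":0},
    {"grip":1,"slide":[0,0.01,0],"spin":0},
    {"grip":1,"slide":[0,0.01,0],"spin":0},
    {"grip":1,"slide":[0,0.01,0],"spin":0},
    {"grip":1,"slide":[0,0.01,0],"spin":0},
    {"grip":1,"slide":[0,0.008,0],"spin":0},
  ],
)

```text
time: 19.6
tool_pos: [0.5079, 0.0104, 0.045]
ee_rot: [-3.141, 0.0, 1.531]
wrist_force: [-2.5, -0.7, -0.1]
width: 0.0003
finger_force: 0.8
```

arm_command(
  plan=[
    {"grip":1,"slide":[0,0.004,0],"spin":0},
    {"grip":1,"slide":[0,0.003,0],"spin":0},
  ],
)

```text
time: 19.85
tool_pos: [0.5112, 0.0104, 0.045]
ee_rot: [-3.141, 0.0, 1.531]
wrist_force: [-1.7, -1.4, 0.8]
width: 0.0005
finger_force: 0.8
```

arm_command(
  plan=[
    {"grip":1,"slide":[0,0.002,0],"spin":0},
    {"grip":1,"slide":[0,0.002,0],"spin":0},
    {"grip":1,"slide":[0,0.001,0],"spin":0},
  ],
)

```text
time: 20.23
tool_pos: [0.5136, 0.0104, 0.045]
ee_rot: [-3.141, 0.0, 1.531]
wrist_force: [-1.7, -0.8, -1.1]
width: 0.0006
finger_force: 0.8
```

arm_command(
  plan=[
    {"grip":1,"slide":[0,0.002,0],"spin":0},
    {"grip":1,"slide":[0,0.001,0],"spin":0},
  ],
)

```text
time: 20.48
tool_pos: [0.5148, 0.0103, 0.045]
ee_rot: [-3.141, 0.0, 1.531]
wrist_force: [-3.3, -0.8, 0.2]
width: 0.0006
finger_force: 1.5
```

Finger force is rising, which suggests the end stop. One more nudge to confirm.

arm_command(
  plan=[
    {"grip":1,"slide":[0,0.002,0],"spin":0},
    {"grip":1,"slide":[0,0.002,0],"spin":0},
  ],
)

```text
time: 20.72
tool_pos: [0.5149, 0.0103, 0.045]
ee_rot: [-3.136, 0.0, 1.531]
wrist_force: [-9.5, -1.2, 6.3]
width: 0.0011
finger_force: 4.6
```

At the hard stop: position holds while the force rises. I'll withdraw and lift.

arm_command(
  plan=[
    {"grip":1,"slide":[0,-0.02,0],"spin":0},
    {"grip":1,"slide":[0,-0.05,0],"spin":0},
    {"grip":1,"slide":[0,-0.03,-0.05],"spin":0},
    {"grip":1,"slide":[0,0,-0.1],"spin":0},
    {"grip":1,"slide":[0,-0.1,-0.05],"spin":0},
    {"grip":1,"slide":[0,0,0],"spin":0},
    {"grip":1,"slide":[0,0,0],"spin":0},
    {"grip":1,"slide":[0,0,0],"spin":0},
  ],
)

```text
time: 21.72
tool_pos: [0.4174, 0.0143, 0.1438]
ee_rot: [-3.14, -0.0, 1.531]
wrist_force: [-0.1, 0.3, -0.2]
width: 0.0002
finger_force: 0.0
```

```bash
python3 -c "
from h import *
t=cv2.cvtColor(snapshot('top'),cv2.COLOR_RGB2GRAY); s=cv2.cvtColor(snapshot('side'),cv2.COLOR_RGB2GRAY)
def g(im,n,P): return int(im[tuple(np.round(px(n,P)[::-1]).astype(int))])
for y in(-.02,.02): print('roll',[(round(float(x),3),g(t,'top',W(x,y,.04))) for x in np.arange(.03,.125,.004)])
print('keeper plate top',[(round(float(y),3),g(t,'top',W(.05,y,.073))) for y in np.arange(.04,.12,.003)])
print(sensors.get_obs()['wrist_force'],sensors.get_obs()['time'])"
```

```text
roll [(0.03, 125), (0.034, 125), (0.038, 125), (0.042, 124), (0.046, 125), (0.05, 64), (0.054, 64), (0.058, 64), (0.062, 65), (0.066, 46), (0.07, 63), (0.074, 73), (0.078, 82), (0.082, 106), (0.086, 118), (0.09, 119), (0.094, 106), (0.098, 28), (0.102, 18), (0.106, 30), (0.11, 38), (0.114, 39), (0.118, 39), (0.122, 40)]
roll [(0.03, 128), (0.034, 64), (0.038, 65), (0.042, 66), (0.046, 65), (0.05, 102), (0.054, 104), (0.058, 69), (0.062, 50), (0.066, 41), (0.07, 54), (0.074, 68), (0.078, 91), (0.082, 99), (0.086, 113), (0.09, 118), (0.094, 100), (0.098, 46), (0.102, 26), (0.106, 15), (0.11, 52), (0.114, 77), (0.118, 68), (0.122, 38)]
keeper plate top [(0.04, 89), (0.043, 86), (0.046, 86), (0.049, 85), (0.052, 62), (0.055, 102), (0.058, 108), (0.061, 50), (0.064, 24), (0.067, 21), (0.07, 22), (0.073, 22), (0.076, 21), (0.079, 17), (0.082, 20), (0.085, 22), (0.088, 19), (0.091, 22), (0.094, 21), (0.097, 20), (0.1, 92), (0.103, 129), (0.106, 135), (0.109, 109), (0.112, 36), (0.115, 36), (0.118, 21)]
[-0.25313995  0.07159207  0.08730905] 21.825
```

The plate has moved from 99.5 mm to about 60 mm, the full 40 mm stroke, and the roll is seated and square.

```bash
python3 -c "
from bench import ticket
print(ticket.close_job())"
```

```text
the job is handed in; nothing more can be done
None
```

I pushed the roll up into its seat against the stop, pushed the keeper to its end stop (about 39.5 of 40 mm by the top camera), and handed in the job at about 22 s; no verdict came back.

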